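# Charge the airbrush canister

### The arm

A 6-joint arm with a two-finger parallel gripper is mounted at the origin on the work surface. World frame = base frame: x ahead of the robot, y to its left, z up, the work surface at z = 0. Lengths are in m, angles in rad, forces in N, time in s.
With the tool pointing down it reaches from about 0.4 to 0.825 m from the base axis. Payload 7 kg.
Tool frame: the origin (TCP) lies midway between the tips of the shut fingers; the grasp point (between the pads) lies 19 mm behind it (grip_point_offset is the distance from the TCP to the grasp point, in m); z points along the fingers, y is the line along which they close (so a half turn about z gives the same grasp; the last joint's range is limited). The gripper opens to 88 mm and grips with 3 to 60 N. Pads are 19 mm wide; open, the fingers measure 130 mm over their backs; the gripper's body (78 mm by 193 mm) begins 47 mm behind the grasp point.
Start: joints at [1.486, 0.359, 0.012, 0, -1.224, -0.288], TCP at [0.246, 0.629, 0.227] pointing down, gripper open.
Joint ranges: [-3.07, 3.07], [-1.43, 2.12], [-1.02, 1.25], [-3.03, 1.67], [-3.05, -0], [-3.03, 3.03]. Speed limits (rad/s): [2.39, 2.39, 3.01, 3.14, 3.14, 3.14].

### API

Orientations are given as [roll, pitch, yaw] about the fixed x, y, z axes, in that order (R = Rz(yaw) Ry(pitch) Rx(roll)).
In Python, from station import get_state, grab_frame, camera_params, job_done, grip_point_offset gives the robot as it stands.
- The arm moves only by the shell command python3 -m creep 'ROWS' [FORCE]. ROWS is JSON, a list that holds one entry, the list of rows, each a list of 7 numbers: the finger opening in cm, from 0 to 8.76, then the shift along the tool's x, y, z in cm, then the turn, a rotation vector about the tool's x, y, z in rad. In form: [[[fingers, tx, ty, tz, wx, wy, wz], ...]]. A call has 1 to 20 rows; each row is the pose to reach, as a shift and turn from the pose commanded when the call began, along the tool's axes at that moment; what a row does not reach only later rows make up. A row lasts 1/8 s, in which the tool goes at most 62.5 mm and 10.7 degrees, less where a joint would pass 70% of its speed; a pose out of reach is approached as far as the arm can. A call with a gripper value outside its range is refused whole. The fingers move at their own pace and stop on an object; FORCE is the grip in N (left out, the last holds). Time passes only in rows, so rows that repeat a pose let the fingers close. It gives the time, the measured TCP pose, the force, the opening and the grip force at its end, in the units of the state.
- get_state(): the state, without advancing time (a new reading comes with each control period).
- grab_frame(name): name is "scene" or "top" or "wrist"; returns the picture (420x560x3 uint8, blue, green, red); there is no depth.
- camera_params(name): a dict with "vertical_fov" (degrees; the focal length in pixels is half the picture's height over the tangent of half this angle, whatever the lens; pixels are square), "cx", "cy" (the principal point, pixels), "k1" (the pictures are not rectified: a ray, as slopes to the right and down, at radius r is drawn at 1 + k1 r^2 times it, then the intrinsics apply), "view" (4x4, takes a point from world to camera coordinates). Camera axes: x right, y down, z forward; pixel columns grow to the right and rows downward; lengths in m; the calibration is good to about 2 mm. A picture is of the moment at which its call begins: read the wrist's pose just before it. camera_params takes no time and is no camera call; for the wrist camera it gives the pose at the moment of the call.
- job_done(): hands the job in; it is judged then, once.
The state is a dict: "t": time; "q": joint angles; "qd": joint speeds; "joint_efforts": joint torques, N m; "eef_pos": TCP position; "ee_rot": TCP orientation; "force": force on the tool from outside, world axes, zero at the start; "moment": the same for the moment, N m; "width": finger opening in m; "gripper_force": force on a finger pad.
Only numpy, scipy, OpenCV 4.12 (cv2) and the standard library are available. Lean on these libraries where they do the work, as an engineer would, in place of code of your own. Each camera call takes 0.05 s, during which the arm holds its last target. There are 200 camera calls.

### The job

On the craft table, first put the loose spray head upright into the pocket of its shape in the wooden nest tray, fully down, and let go of it. Then take the small air canister, press its socket squarely onto the leaning brass nipple of the charging station until it snaps home, and push on against the valve's spring so that the valve stays well open: finish while still gripping the canister and holding it pressed down. Leave the other things where they stand.

Things in the scene. Friction and masses are not known exactly. Their poses are not given: they have to be found in the camera images.
- canister: Round aluminium air canister, 84 mm tall, about 0.15 kg, standing on its socket. Origin: centre of the socket's mouth (underside), z up its axis. Collar 34 mm wide from 0 to 24 mm, straight body 42 mm wide from 29 to 76 mm, domed top. Socket 28 mm deep: funnel 26 mm wide at the mouth, 19.4 mm throat from 7 to 10 mm up, wider groove above that snaps over the nipple's balls.
- station: Fixed charging station: grey base 150 (x) x 100 mm, 34 mm high, origin at the centre of its underside. Leaning brass nipple near its -x end; round pressure gauge on a post, 114 mm high, at its +x end. The nipple's axis lies in the station's x-z plane, 0.42 rad from vertical, its tip leaning to the station's -x (roughly towards the robot).
- nipple_seat (a point): Centre of the top of the nipple's flange (32 mm wide); z along the axis out of the tip. 30 mm to -x of the station's origin, 85 mm up when shut; moves with the valve. Nipple: 17 mm wide, 25 mm long, end tapered to 10 mm, three sprung balls 16 mm up stand out to 23.4 mm. At 4 to 12 N the socket rides over them and snaps; its mouth then rests on the flange (canister origin here, z axes in line).
- valve (a joint): How far the nipple and flange are pushed along their axis into the housing, in m: 0 shut, 0.012 at the stop. It yields from about 10 N and takes 0.5 N more per mm (14 N at 8 mm, 16 N at the stop); springs out again when let go. Well open: more than 5 mm.
- spray_head: Loose black plastic spray head, upright block 40 mm (x) by 24 mm (y), 45 mm tall, plus a 3 mm grey pad on top and a steel nozzle 12 mm in diameter sticking out 10 mm from its +x face, 36 mm up. Origin: centre of its underside. Its bottom 5 mm is tapered by 2 mm a side. 0.06 kg.
- nest_tray: Fixed wooden nest tray, 190 mm (x) by 80 mm (y), 22 mm high, origin at the centre of its underside, with three pockets 14 mm deep in a row along x: oblong at x = -55 mm, round (40 mm, holds a spare cap) at x = +5 mm, square (31 mm) at x = +60 mm.
- oblong_pocket (a point): Centre of the floor of the tray's oblong pocket, 8 mm above the table: 43 mm along the tray's x by 27 mm along its y, 14 mm deep. The spray head fits it either way round.
- spare_cap: Bystander: black round cap 36 mm in diameter, 26 mm high, in the tray's round pocket. Origin at its underside.
- varnish: Bystander: small aluminium bottle with a narrower black cap, 40 mm in diameter, 85 mm high, upright. Origin at its underside.
- paint_cup: Bystander: white plastic paint cup, 62 mm wide, 70 mm high. Origin at its underside.
- paper_cup: Bystander: brown paper cup, 66 mm wide, 75 mm high. Origin at its underside.
- painted_egg: Bystander: spotted white egg in a white egg cup, 76 mm high. Origin at its underside.
- brush: Bystander: paint brush lying on the table, 180 mm long.

How it is judged:
By the outcome, as a careful person would: the job done as asked, in the order asked, and still so for the second after the job is handed in, while the arm keeps its last pose, push and grip.
It also fails if it takes over 59 s, if anything falls off the work surface, if the arm or the gripper's body presses on something with over 40 N, if the wrist force passes 120 N, or if a joint passes its speed limit or range.

## Working session

There is one attempt and no reset: what is moved stays moved. The work goes in short steps, Python scripts to look and compute and a shell command to move; the robot and the scene stay as the last step left them, time stands still between calls to the robot, and variables do not carry over. Pictures are saved under pics/ and viewed, at most 10 in all, crops included, and the job is handed in when it is done.

```bash
mkdir -p pics; ls; python3 - <<'E'
from station import *
import cv2
for n in ("scene","top"):
    cv2.imwrite(f"pics/{n}0.png",grab_frame(n))
    print(n,camera_params(n))
print(get_state(),grip_point_offset)
E
```

```text
pics
scene {'vertical_fov': 52.07786025078409, 'cx': 286.1424770108329, 'cy': 213.09531501651844, 'k1': -0.023530930310720632, 'view': array([[-0.63215853,  0.77475299,  0.01154932,  0.328039  ],
       [ 0.41468358,  0.3508764 , -0.83959709, -0.19991656],
       [-0.65453275, -0.52596915, -0.54308685,  1.33215689],
       [ 0.        ,  0.        ,  0.        ,  1.        ]])}
top {'vertical_fov': 56.5745622879688, 'cx': 278.9915272184095, 'cy': 208.4386868769599, 'k1': -0.04945605196999731, 'view': array([[-9.88257852e-04, -9.99980542e-01,  6.15941623e-03,
         3.47291794e-02],
       [-9.95317325e-01,  3.88264844e-04, -9.66606006e-02,
         5.94203151e-01],
       [ 9.66563284e-02, -6.22609928e-03, -9.95298342e-01,
         1.08538881e+00],
       [ 0.00000000e+00,  0.00000000e+00,  0.00000000e+00,
         1.00000000e+00]])}
{'t': 0.1, 'q': array([ 1.48610262e+00,  3.59354711e-01,  1.11934682e-02, -3.24265956e-04,
       -1.22409273e+00, -2.88079505e-01]), 'qd': array([-0.00037018, -0.00235205,  0.0006805 ,  0.00117699, -0.00066433,
       -0.00099781]), 'joint_efforts': array([-1.03236660e-03, -5.84159803e+01,  2.93754083e+01,  7.01537222e+00,
        1.01853185e-02, -4.42536964e-05]), 'eef_pos': array([0.24571013, 0.62824393, 0.22570673]), 'ee_rot': array([ 3.14010846e+00, -1.21889541e-04, -3.72883529e-01]), 'force': array([ 0.11456168,  0.97969817, -0.18594663]), 'moment': array([-0.03931568,  0.00083517,  0.01086901]), 'gripper_force': 0.0, 'width': 0.08786058427947781} 0.0188
```

View pics/top0.png

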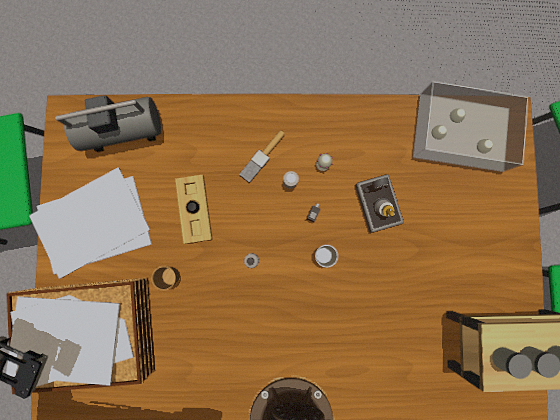

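View pics/scene0.png

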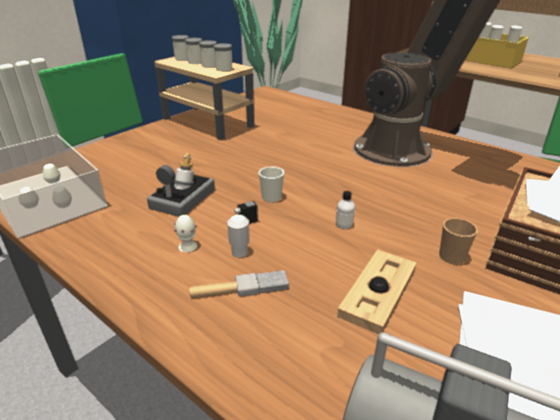

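The top view shows the tray at (194,209), the spray head at (314,212), the canister at (290,179), the egg at (324,161), the station at (380,203) with its nipple near (387,209), and the varnish at (251,260). The scene view agrees. Next I'll set up helpers and take enlarged crops.

```bash
cat > h.py <<'E'
import numpy as np, cv2
from scipy.spatial.transform import Rotation as R
from station import *
def K(p):
    f=210/np.tan(np.radians(p["vertical_fov"]/2)); return np.array([[f,0,p["cx"]],[0,f,p["cy"]],[0,0,1.]])
def ray(p,uv):
    # k1-only radial model is OpenCV's
    n=cv2.undistortPoints(np.array(uv,float).reshape(-1,1,2),K(p),np.array([p["k1"],0,0,0])).reshape(-1,2)
    V=p["view"]; d=np.c_[n,np.ones(len(n))]@V[:3,:3]; return -V[:3,:3].T@V[:3,3],d
def onplane(p,uv,z):
    c,d=ray(p,uv); return c+d*((z-c[2])/d[:,2])[:,None]
def proj(p,X):
    V=p["view"]; return cv2.projectPoints(np.array(X,float).reshape(-1,1,3),cv2.Rodrigues(V[:3,:3])[0],V[:3,3],K(p),np.array([p["k1"],0,0,0]))[0].reshape(-1,2)
def tri(obs):
    A=np.zeros((3,3));b=np.zeros(3)
    for p,uv in obs:
        c,d=ray(p,[uv]);d=d[0]/np.linalg.norm(d[0]);M=np.eye(3)-np.outer(d,d);A+=M;b+=M@c
    return np.linalg.solve(A,b)
E
python3 - <<'E'
from h import *
t=cv2.imread("pics/top0.png");p=camera_params("top")
for n,uv,z in [("tray",(194,209),.022),("spray",(314,211),.048),("can",(290,179),.084),("station",(380,203),.034),("nip",(387,209),.1),("varn",(251,260),.085),("egg",(324,161),.07),("pcup",(326,256),.07),("tl1",(176,178),.022),("tl2",(203,176),.022),("tl3",(211,240),.022),("tl4",(185,243),.022)]: print(n,onplane(p,[uv],z).round(3))
a=cv2.resize(t[165:255,165:225],None,fx=6,fy=6,interpolation=2)
b=cv2.resize(t[165:255,280:345],None,fx=6,fy=6,interpolation=2)
cv2.imwrite("pics/c1.png",np.hstack([a,b]))
pw=camera_params("wrist");V=pw["view"];s=get_state();T=R.from_euler("xyz",s["ee_rot"]).as_matrix()
print("cam in tool",T.T@(-V[:3,:3].T@V[:3,3]-s["eef_pos"]),(T.T@V[:3,:3].T).round(3),pw["vertical_fov"])
E
```

```text
tray [[0.593 0.279 0.022]]
spray [[ 0.585 -0.064  0.048]]
can [[0.67  0.004 0.084]]
station [[ 0.609 -0.254  0.034]]
nip [[ 0.586 -0.255  0.1  ]]
varn [[0.45  0.11  0.085]]
egg [[ 0.723 -0.091  0.07 ]]
pcup [[ 0.46  -0.093  0.07 ]]
tl1 [[0.684 0.333 0.022]]
tl2 [[0.689 0.254 0.022]]
tl3 [[0.505 0.228 0.022]]
tl4 [[0.496 0.303 0.022]]
cam in tool [ 0.08109058 -0.00018792 -0.15786147] [[-0.    -0.955 -0.297]
 [ 1.    -0.    -0.   ]
 [ 0.    -0.297  0.955]] 70.72078532601395
```

View pics/c1.png

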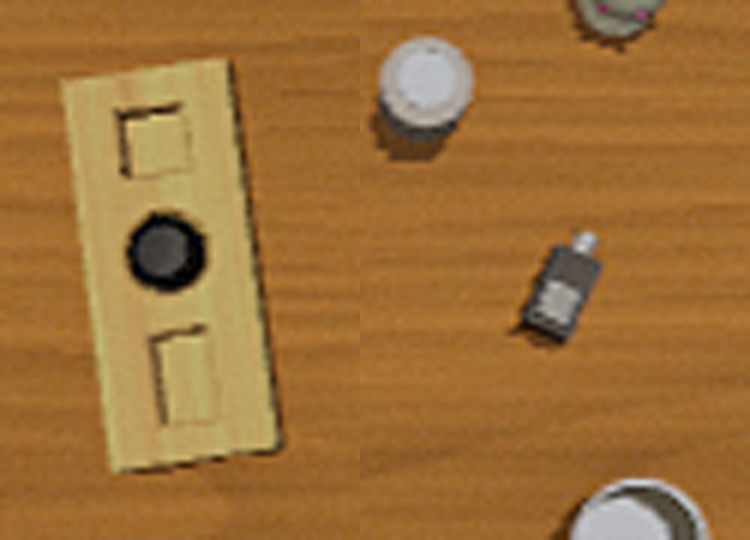

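The tray lies at yaw ≈ 0.15, with its oblong pocket at the near end. The spray head stands upright, nozzle pointing up and to the right, at yaw ≈ -0.45. I'll look at the tray with the wrist camera on the way over.

```bash
python3 -m creep '[[[8.7,39.5,23,5,0,0,-0.5],[8.7,39.5,23,5,0,0,-0.5],[8.7,39.5,23,5,0,0,-0.5],[8.7,39.5,23,5,0,0,-0.5],[8.7,39.5,23,5,0,0,-0.5],[8.7,39.5,23,5,0,0,-0.5],[8.7,39.5,23,5,0,0,-0.5],[8.7,39.5,23,5,0,0,-0.5],[8.7,39.5,23,5,0,0,-0.5],[8.7,39.5,23,5,0,0,-0.5],[8.7,39.5,23,5,0,0,-0.5],[8.7,39.5,23,5,0,0,-0.5]]]'
python3 - <<'E'
from h import *
import pickle
def snap(n):
    s=get_state();p=camera_params("wrist");i=grab_frame("wrist");cv2.imwrite(f"pics/{n}.png",i);pickle.dump((s,p),open(f"pics/{n}.pkl","wb"));return s
s=snap("w_tray");print(s["eef_pos"],s["ee_rot"],s["qd"].round(3))
E
```

```text
t: 1.6
eef_pos: [0.5295, 0.2714, 0.1767]
ee_rot: [-3.141, -0.0, 0.129]
force: [0.2, -0.3, -0.3]
width: 0.0867
gripper_force: 0.0
[0.52950214 0.27136431 0.1767015 ] [-3.14139316e+00 -1.48823238e-04  1.28549639e-01] [-0.004  0.001 -0.001 -0.     0.001  0.   ]
```

View pics/w_tray.png

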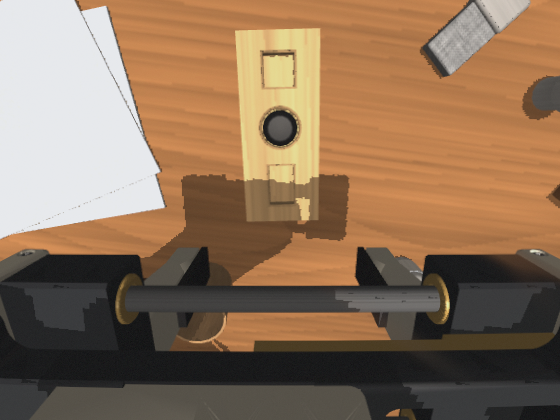

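The wrist image shows the tray with its oblong pocket near (282,184), the square pocket near (278,70) and the cap at (280,128). I'll zoom in on it.

```bash
python3 - <<'E'
import cv2,numpy as np
i=cv2.imread("pics/w_tray.png")
a=cv2.resize(i[20:228,228:328],None,fx=2.8,fy=2.8,interpolation=2)
b=cv2.convertScaleAbs(cv2.resize(i[150:228,236:328],None,fx=5.5,fy=5.5,interpolation=2),alpha=1.7)
b=cv2.copyMakeBorder(b,0,a.shape[0]-b.shape[0],0,0,0)
cv2.imwrite("pics/c2.png",np.hstack([a,b]));print(a.shape,b.shape)
E
```

```text
(582, 280, 3) (582, 506, 3)
```

View pics/c2.png

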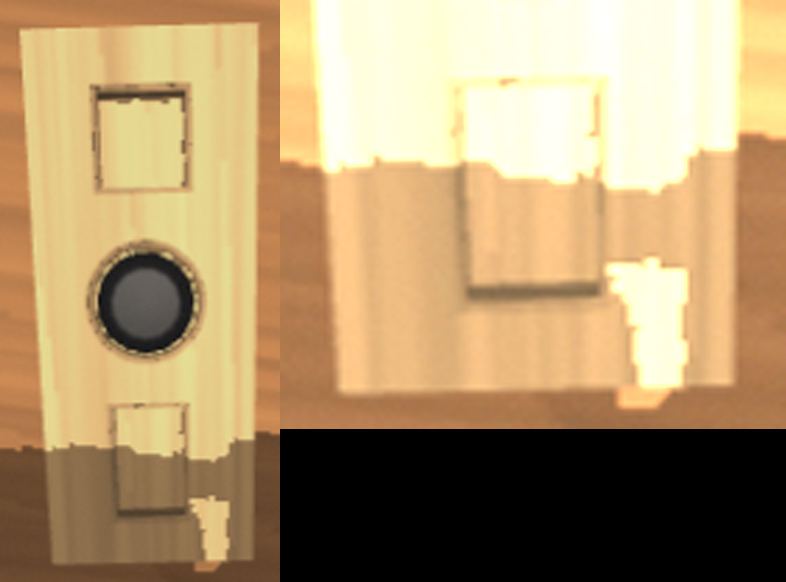

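```bash
python3 - <<'E'
from h import *
import pickle
s,p=pickle.load(open("pics/w_tray.pkl","rb"))
L=lambda a:[((u+.5)/2.8+227.5,(v+.5)/2.8+19.5) for u,v in a]
B=lambda a:[((u-280+.5)/5.5+235.5,(v+.5)/5.5+149.5) for u,v in a]
px=L([(21,29),(258,23)])+B([(735,385),(340,394)])+B([(456,80),(606,80),(605,297),(462,298)])+L([(91,84),(191,84),(190,191),(96,190)])
X=onplane(p,px,.022)[:,:2]
M=np.array([[95,40],[95,-40],[-95,-40],[-95,40],[-33.5,13.5],[-33.5,-13.5],[-76.5,-13.5],[-76.5,13.5],[75.5,15.5],[75.5,-15.5],[44.5,-15.5],[44.5,15.5]])/1e3
r,_=R.align_vectors(np.c_[X-X.mean(0),0*X[:,0]],np.c_[M-M.mean(0),0*M[:,0]])
y=r.as_rotvec()[2];c=np.array([[np.cos(y),-np.sin(y)],[np.sin(y),np.cos(y)]])
o=X.mean(0)-c@M.mean(0);print("tray",o,y,"pocket",o+c@[-.055,0]);print(((X-o)@c-M).round(4)*1e3)
print("pocket direct",X[4:8].mean(0))
E
```

```text
tray [0.59656096 0.28219517] 0.15203412481231396 pocket [0.54219538 0.27386547]
[[-0.5 -0.3]
 [-0.7  0.4]
 [-0.3 -0.3]
 [-0.4  0. ]
 [ 1.3  0.5]
 [ 0.6 -1.3]
 [ 0.4 -0.6]
 [ 0.8  1. ]
 [ 1.6  1.5]
 [ 0.8 -1.5]
 [-2.3 -0.8]
 [-1.2  1.2]]
pocket direct [0.54298209 0.2738983 ]
```

```bash
cat >> h.py <<'E'
import pickle
def snap(n,cam="wrist"):
    s=get_state();p=camera_params(cam);i=grab_frame(cam);cv2.imwrite(f"pics/{n}.png",i);pickle.dump((s,p),open(f"pics/{n}.pkl","wb"));return s,p,i
E
python3 -m creep '[[[6,1.2,34,4.5,0,0,0.58],[6,1.2,34,4.5,0,0,0.58],[6,1.2,34,4.5,0,0,0.58],[6,1.2,34,4.5,0,0,0.58],[6,1.2,34,4.5,0,0,0.58],[6,1.2,34,4.5,0,0,0.58],[6,1.2,34,4.5,0,0,0.58],[6,1.2,34,4.5,0,0,0.58],[6,1.2,34,4.5,0,0,0.58]]]'
python3 - <<'E'
from h import *
s,p,i=snap("w_spray");print(s["eef_pos"],s["ee_rot"],s["qd"].round(3))
E
```

```text
t: 2.78
eef_pos: [0.5851, -0.0641, 0.1319]
ee_rot: [-3.141, -0.0, -0.451]
force: [-0.9, -0.0, -0.3]
width: 0.06
gripper_force: 0.0
[ 0.58514795 -0.06407135  0.13187642] [-3.14123223e+00 -4.34479554e-04 -4.51300436e-01] [ 0.002 -0.    -0.001  0.002 -0.001  0.002]
```

View pics/w_spray.png

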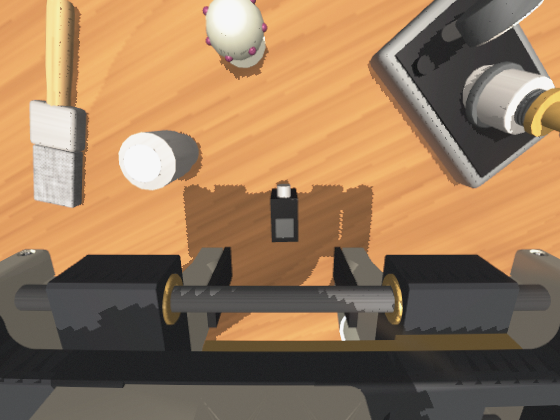

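The spray head is aligned with the tool: block (271–298, 193–241), pad (276–294, 219–238), nozzle at (284,187). I'll measure the edges.

```bash
python3 - <<'E'
from h import *
s,p=pickle.load(open("pics/w_spray.pkl","rb"));i=cv2.imread("pics/w_spray.png")
g=i.max(2).astype(int)
print(g[230,262:306]); print(g[205,262:306]); print(g[180:250,274]);print(g[180:250,285])
T=R.from_euler("xyz",s["ee_rot"]).as_matrix()
tool=lambda X:((X-s["eef_pos"])@T*1e3).round(1)
print("back edge",tool(onplane(p,[(285,241.5)],.045)),"sides z45",tool(onplane(p,[(270.5,235),(298,235)],.045)))
print("pad",tool(onplane(p,[(276,228.5),(294,228.5),(285,219),(285,238.5)],.048)))
print("pred rows of block x=-20,20 (c at 0):")
c=s["eef_pos"].copy();c[2]=0
print(proj(p,[c+T@[x/1e3,y/1e3,-z/1e3] for x,y,z in [(-20,0,45),(20,0,45),(20,0,0),(30,0,42),(30,0,30),(20,12,45),(-20,12,45),(-20,-12,45)]]).round(1))
E
```

```text
[154 153 150 149 147 145 143 143 126  81  47  47  45  71 106 117 115 116
 114 114 114 113 113 114 112 113 113 113 112 113 111  88  44  44  44  56
 109 147 145 145 143 144 144 141]
[149 148 146 145 143 141 141 131  96  50  52  50  51  50  50  52  49  50
  52  49  50  50  47  50  51  49  49  49  48  48  48  49  47  47  48  74
 122 147 148 148 150 149 151 151]
[239 238 238 237 233 230 229 213 115  43  29  28  28  29  29  29  29  26
  23  48  51  52  51  51  49  51  51  51  49  51  48  50  49  50  47  50
  47  47  48  48  50  48  48  45  47  47  45  48  45  47  45  46  46  47
  46  46  45  44  45  45  44  45 115 144 145 146 144 145 145 147]
[160 130 132 128 106  99 170 235 239 239 239 239 239 240 240 240 240 182
  76  48  51  50  51  48  49  50  49  50  49  49  47  48  49  48  49  48
  46  49  73 105 116 116 117 115 115 114 114 116 115 115 114 112 112 112
 111 111 111  76  47  45  41  41 136 144 146 145 145 145 143 144]
back edge [[-24.    2.3  86.9]] sides z45 [[-17.8 -10.6  86.9]
 [-17.8  13.8  86.9]]
pad [[-10.4  -5.6  83.9]
 [-10.4  10.1  83.9]
 [ -1.7   2.2  83.9]
 [-19.9   2.3  83.9]]
pred rows of block x=-20,20 (c at 0):
[[282.5 237.4]
 [282.5 193.8]
 [282.5 182.8]
 [282.5 181.5]
 [282.5 178.8]
 [296.6 193.8]
 [296.  237.4]
 [269.  237.4]]
```

```bash
python3 -m creep '[[[6,-0.6,0.2,4,0,0,-0.03],[6,-0.6,0.2,7,0,0,-0.03],[6,-0.6,0.2,9,0,0,-0.03],[6,-0.6,0.2,10.5,0,0,-0.03],[6,-0.6,0.2,11,0,0,-0.03],[6,-0.6,0.2,11,0,0,-0.03],[4,-0.6,0.2,11,0,0,-0.03],[3,-0.6,0.2,11,0,0,-0.03],[2,-0.6,0.2,11,0,0,-0.03],[2,-0.6,0.2,11,0,0,-0.03],[2,-0.6,0.2,11,0,0,-0.03],[2,-0.6,0.2,11,0,0,-0.03]]]' 15
python3 - <<'E'
from h import *
s=get_state();print(s["eef_pos"],s["ee_rot"],s["width"],s["gripper_force"])
E
```

```text
t: 4.32
eef_pos: [0.5789, -0.0644, 0.0217]
ee_rot: [-3.141, -0.0, -0.423]
force: [-0.0, 0.0, 1.7]
width: 0.0238
gripper_force: 15.0
[ 0.57886319 -0.06436271  0.02174046] [-3.14149476e+00 -2.59407122e-04 -4.22715167e-01] 0.023750985231562258 14.984976947307587
```

```bash
python3 -m creep '[[[2,0,0,-5,0,0,0],[2,0,0,-10,0,0,0],[2,-17.4,-29.3,-10,0,0,-0.575],[2,-17.4,-29.3,-10,0,0,-0.575],[2,-17.4,-29.3,-10,0,0,-0.575],[2,-17.4,-29.3,-10,0,0,-0.575],[2,-17.4,-29.3,-10,0,0,-0.575],[2,-17.4,-29.3,-10,0,0,-0.575],[2,-17.4,-29.3,-7,0,0,-0.575],[2,-17.4,-29.3,-5,0,0,-0.575],[2,-17.4,-29.3,-5,0,0,-0.575],[2,-17.4,-29.3,-5,0,0,-0.575]]]'
python3 - <<'E'
from h import *
s,p,i=snap("w_over");print(s["eef_pos"],s["ee_rot"],s["qd"].round(3))
cv2.imwrite("pics/c3.png",cv2.resize(i[70:300,150:420],None,fx=2.6,fy=2.6,interpolation=2))
E
```

```text
t: 5.82
eef_pos: [0.5407, 0.2744, 0.0723]
ee_rot: [-3.141, -0.001, 0.152]
force: [0.7, 0.6, -0.2]
width: 0.0237
gripper_force: 15.0
[0.54070566 0.27436547 0.07226259] [-3.14141581e+00 -6.65066579e-04  1.52231187e-01] [-0.002 -0.013  0.007 -0.001  0.001 -0.   ]
```

View pics/c3.png

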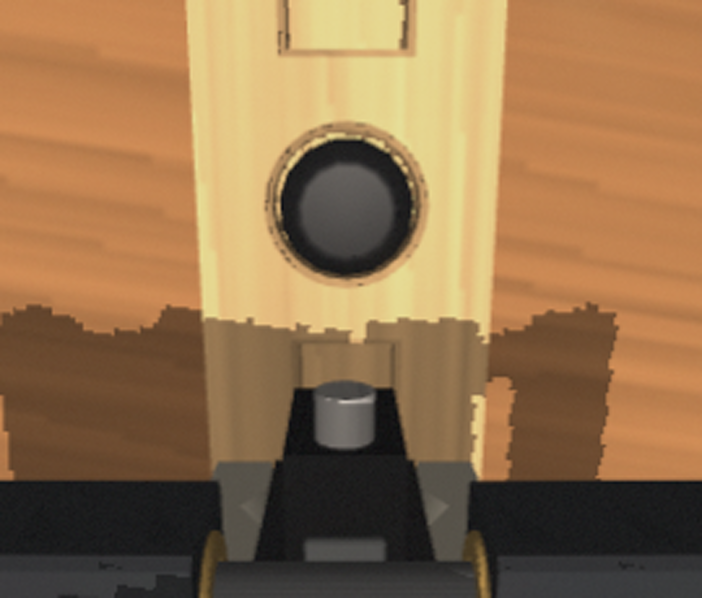

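```bash
python3 - <<'E'
from h import *
s,p=pickle.load(open("pics/w_over.pkl","rb"))
T=R.from_euler("xyz",s["ee_rot"]).as_matrix()
f=lambda u,v,z:((onplane(p,[(u/2.6+149.7,v/2.6+69.7)],z)-s["eef_pos"])@T*1e3).round(1)
print("rim front",f(347.5,342,.022),"sides",f(300,360,.022),f(394,360,.022)); print("block front",f(345.5,389,.0556),"sides",f(293,389,.0556),f(398,389,.0556),"top front",f(344,461,.0956))
E
```

```text
rim front [[23.6  0.9 50.3]] sides [[ 18.3 -12.5  50.3]] [[18.3 14.  50.3]]
block front [[21.2  0.3 16.7]] sides [[ 21.2 -12.3  16.7]] [[21.2 12.9 16.7]] top front [[ 20.5  -0.1 -23.3]]
```

```bash
python3 -m creep '[[[2,0.1,0.06,1,0,0,0],[2,0.1,0.06,2,0,0,0],[2,0.1,0.06,2.6,0,0,0],[2,0.1,0.06,3,0,0,0],[2,0.1,0.06,3.4,0,0,0],[2,0.1,0.06,3.8,0,0,0],[2,0.1,0.06,4.1,0,0,0],[2,0.1,0.06,4.3,0,0,0],[2,0.1,0.06,4.3,0,0,0]]]'
```

```text
t: 7.0
eef_pos: [0.5413, 0.2739, 0.0296]
ee_rot: [-3.141, -0.0, 0.153]
force: [-3.9, -0.3, 8.9]
width: 0.0239
gripper_force: 15.0
```

```bash
python3 -m creep '[[[3,0,0,-0.1,0,0,0],[4,0,0,-0.1,0,0,0],[5,0,0,-0.1,0,0,0],[6,0,0,-0.1,0,0,0],[6,0,0,-2,0,0,0],[6,0,0,-6,0,0,0],[6,0,0,-12,0,0,0],[6,0,0,-12,0,0,0],[6,0,0,-12,0,0,0]]]'
python3 - <<'E'
from h import *
s,p,i=snap("w_placed");print(s["eef_pos"],s["ee_rot"],s["qd"].round(3))
cv2.imwrite("pics/c4.png",cv2.resize(i[50:270,180:400],None,fx=2.7,fy=2.7,interpolation=2))
E
```

```text
t: 8.12
eef_pos: [0.5411, 0.2737, 0.1487]
ee_rot: [-3.141, -0.0, 0.152]
force: [-0.4, -0.3, -1.0]
width: 0.0599
gripper_force: 0.0
[0.54114456 0.2737365  0.1486521 ] [-3.14093610e+00 -2.88880838e-04  1.51931524e-01] [ 0.     0.023 -0.02   0.     0.002 -0.002]
```

View pics/c4.png

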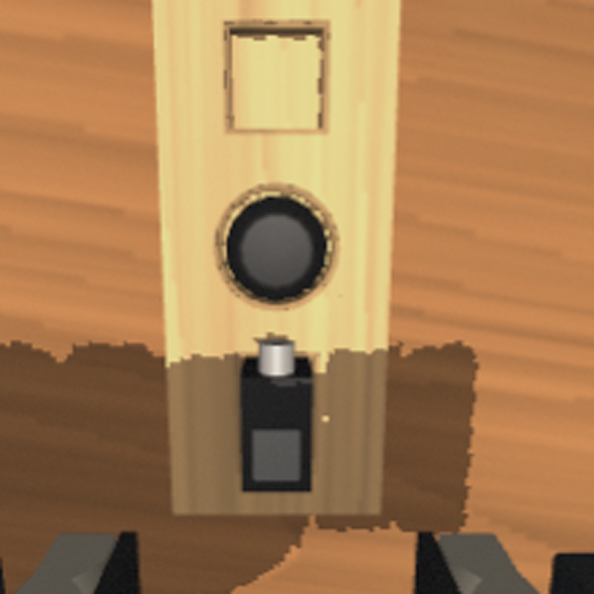

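The spray head sits upright and seated: block at crop (242–312, 358–490), inside the oblong pocket. Now I'll look at the station.

```bash
python3 -m creep '[[[6,-3.6,52.5,-7,0,0,-0.12],[6,-3.6,52.5,-7,0,0,-0.12],[6,-3.6,52.5,-7,0,0,-0.12],[6,-3.6,52.5,-7,0,0,-0.12],[6,-3.6,52.5,-7,0,0,-0.12],[6,-3.6,52.5,-7,0,0,-0.12],[6,-3.6,52.5,-7,0,0,-0.12],[6,-3.6,52.5,-7,0,0,-0.12],[6,-3.6,52.5,-7,0,0,-0.12],[6,-3.6,52.5,-7,0,0,-0.12],[6,-3.6,52.5,-7,0,0,-0.12],[8,-3.6,52.5,-7,0,0,-0.12]]]'
python3 - <<'E'
from h import *
s,p,i=snap("w_st");print(s["eef_pos"],s["ee_rot"],s["qd"].round(3))
snap("top1","top");snap("scene1","scene")
cv2.imwrite("pics/c5.png",cv2.resize(i[0:300,100:460],None,fx=2,fy=2,interpolation=2))
E
```

```text
t: 9.68
eef_pos: [0.5852, -0.2496, 0.218]
ee_rot: [-3.141, 0.001, 0.273]
force: [0.2, 0.1, -0.3]
width: 0.0657
gripper_force: 0.0
[ 0.58521576 -0.24958981  0.21797005] [-3.14111104e+00  8.80655814e-04  2.73370664e-01] [ 0.004 -0.007  0.005 -0.    -0.004  0.   ]
```

View pics/c5.png

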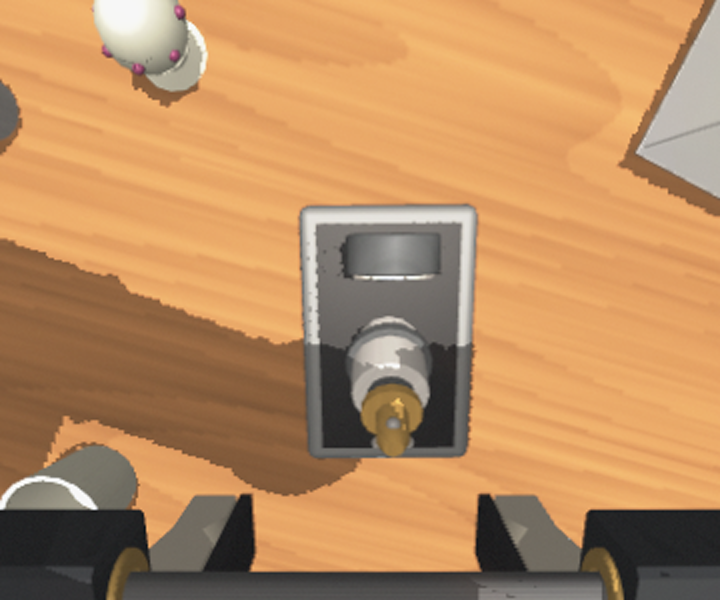

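Station base outline in the crop: (301,207), (476,206), (467,457), (310,456). The brass flange is near (392,408) and the tip near (394,450).

```bash
python3 - <<'E'
from h import *
s,p=pickle.load(open("pics/w_st.pkl","rb"));i=cv2.imread("pics/w_st.png")
f=lambda a:[(u/2+99.75,v/2-.25) for u,v in a]
X=onplane(p,f([(301,206),(477,205),(467,458),(310,457)]),.034);print(X.round(4))
print("sizes",[np.linalg.norm(X[k]-X[(k+1)%4]).round(4) for k in range(4)])
d=(X[0]+X[1]-X[2]-X[3])/2; d2=(X[0]+X[3]-X[1]-X[2])/2
print("yaw",np.arctan2(d[1],d[0]),np.arctan2(-d2[0],d2[1]))
o=X.mean(0);y=np.arctan2(d[1],d[0]);ex=np.array([np.cos(y),np.sin(y),0]);print("origin",o)
seat=np.array([o[0],o[1],.085])-.03*ex; ax=np.cos(.42)*np.array([0,0,1])-np.sin(.42)*ex
print("seat",seat,"axis",ax)
# predicted vs gold mask
hsv=cv2.cvtColor(i,cv2.COLOR_BGR2HSV)
pr=proj(p,[seat,seat+.025*ax,seat+.016*np.cross(ax,ex)/1,seat+np.cross(ax,[ex[1],-ex[0],0])*.016])
pr2=(pr-[99.75,-.25])*2;print("pred crop px seat,tip,...",pr2.round(1))
for nm in("w_st","scene1","top1"):
    st,pp=pickle.load(open(f"pics/{nm}.pkl","rb"));q=cv2.imread(f"pics/{nm}.png");h=cv2.cvtColor(q,cv2.COLOR_BGR2HSV)
    P=proj(pp,[seat,seat+.025*ax]);c=P.mean(0).astype(int)
    m=cv2.inRange(h,(16,110,60),(35,255,255));w=45 if nm=="w_st" else 15
    mm=np.zeros_like(m);mm[c[1]-w:c[1]+w,c[0]-w:c[0]+w]=m[c[1]-w:c[1]+w,c[0]-w:c[0]+w]
    ys,xs=np.nonzero(mm);print(nm,P.round(1).tolist(),"gold bbox",xs.min(),xs.max(),ys.min(),ys.max(),len(xs),xs.mean().round(1),ys.mean().round(1))
E
```

```text
[[ 0.67   -0.1896  0.034 ]
 [ 0.6965 -0.2818  0.034 ]
 [ 0.5553 -0.3234  0.034 ]
 [ 0.5298 -0.23    0.034 ]]
sizes [np.float64(0.0959), np.float64(0.1472), np.float64(0.0968), np.float64(0.1459)]
yaw 0.2832104750913027 0.2729285076606576
origin [ 0.61291345 -0.25619328  0.034     ]
seat [ 0.58410855 -0.26457647  0.085     ] axis [-0.3915166  -0.11394444  0.91308894]
pred crop px seat,tip,... [[392.5 413.8]
 [394.5 447.7]
 [364.  414.1]
 [393.2 389.2]]
w_st [[296.0, 206.7], [297.0, 223.6]] gold bbox 280 340 179 239 795 298.0 207.5
scene1 [[185.2, 162.9], [186.6, 152.7]] gold bbox 180 191 153 166 88 186.1 161.1
top1 [[388.8, 210.1], [392.4, 213.0]] gold bbox 375 404 198 225 20 394.0 218.8
```

```bash
python3 - <<'E'
from h import *
s,p=pickle.load(open("pics/w_st.pkl","rb"));i=cv2.imread("pics/w_st.png")
h=cv2.cvtColor(i,cv2.COLOR_BGR2HSV);m=cv2.inRange(h,(16,110,60),(35,255,255));m[:, :275]=0;m[:,318:]=0
n,l,st,c=cv2.connectedComponentsWithStats(m);k=l[205,296] or 1+st[1:,4].argmax();print(st[k],c[k])
for r in range(188,230,2):
    xs=np.nonzero(l[r]==k)[0]; print(r,(xs.min(),xs.max()) if len(xs) else None,end=";")
ex=np.array([np.cos(.278),np.sin(.278),0]);ey=np.array([-ex[1],ex[0],0]);ax=np.cos(.42)*np.array([0,0,1])-np.sin(.42)*ex;u=np.cross(ey,ax)
seat=np.array([.6129,-.2562,.085])-.03*ex
P=proj(p,[seat+.016*(np.cos(t)*u+np.sin(t)*ey) for t in np.linspace(0,6.28,60)]);print("\npred flange bbox",P.min(0),P.max(0))
P=proj(p,[seat-.004*ax+.016*(np.cos(t)*u+np.sin(t)*ey) for t in np.linspace(0,6.28,60)]);print("pred 4mm lower",P.min(0),P.max(0))
s,p=pickle.load(open("pics/scene1.pkl","rb"));P=proj(p,[seat+.016*(np.cos(t)*u+np.sin(t)*ey) for t in np.linspace(0,6.28,60)]);print("scene flange",P.min(0),P.max(0),"tip",proj(p,[seat+.025*ax]))
E
```

```text
[280 192  32  37 744] [295.39112903 207.62365591]
188 None;190 None;192 (np.int64(293), np.int64(299));194 (np.int64(287), np.int64(304));196 (np.int64(284), np.int64(306));198 (np.int64(283), np.int64(308));200 (np.int64(282), np.int64(309));202 (np.int64(281), np.int64(309));204 (np.int64(281), np.int64(310));206 (np.int64(280), np.int64(311));208 (np.int64(280), np.int64(310));210 (np.int64(281), np.int64(310));212 (np.int64(282), np.int64(309));214 (np.int64(283), np.int64(307));216 (np.int64(286), np.int64(304));218 (np.int64(288), np.int64(304));220 (np.int64(289), np.int64(303));222 (np.int64(289), np.int64(303));224 (np.int64(291), np.int64(301));226 (np.int64(293), np.int64(300));228 (np.int64(296), np.int64(296));
pred flange bbox [280.23051902 194.38547211] [311.47027661 218.1047862 ]
pred 4mm lower [280.24413055 191.90463498] [311.17684049 215.56427451]
scene flange [178.57973306 161.73828735] [191.96094789 164.16318208] tip [[186.64294473 152.72643183]]
```

```bash
python3 -m creep '[[[8,15,-22.2,3,0,0,0],[8,15,-22.2,3,0,0,0],[8,15,-22.2,3,0,0,0],[8,15,-22.2,3,0,0,0],[8,15,-22.2,3,0,0,0],[8,15,-22.2,3,0,0,0],[8,15,-22.2,3,0,0,0]]]'
python3 - <<'E'
from h import *
s,p,i=snap("w_can");print(s["eef_pos"],s["ee_rot"],s["qd"].round(3))
h=cv2.cvtColor(i,cv2.COLOR_BGR2HSV)
c0=proj(p,[[.67,.004,.08]])[0];print("pred",c0)
m=cv2.inRange(h,(0,0,95),(180,70,255))
m=cv2.morphologyEx(m,cv2.MORPH_OPEN,np.ones((3,3)))
n,l,st,c=cv2.connectedComponentsWithStats(m)
for k in range(1,n):
    if st[k,4]>150: print(st[k],c[k].round(1))
x,y=c0.astype(int)
for r in range(y-40,y+44,6): print(r,h[r,x-40:x+44:6,1],h[r,x-40:x+44:6,2])
E
```

```text
t: 10.7
eef_pos: [0.6699, 0.0029, 0.1888]
ee_rot: [3.141, -0.0, 0.272]
force: [-0.0, -0.5, 0.1]
width: 0.0798
gripper_force: 0.0
[0.66986336 0.00292405 0.18881466] [ 3.14146764e+00 -3.26142984e-05  2.71998058e-01] [-0.015 -0.006 -0.     0.     0.001 -0.002]
pred [281.01159664 208.41158413]
[ 159   79   89   82 3374] [203.8 120. ]
[ 361  146   55   44 1731] [388.4 167.8]
[ 263  173   44   51 1751] [284.3 198.8]
[ 439  236  121  103 2313] [519.5 267.8]
[  0 249  48  30 660] [ 19.8 260.4]
[155 248  49  37 970] [180.  267.4]
[361 248  49  37 989] [383.8 267.5]
[ 339  292   90   48 2246] [387.4 308.1]
[295 330  30  11 249] [309.2 336. ]
[   31   385   340    35 10859] [204.2 403. ]
168 [146 145 147 146 146 146 144 148 149 147 147 146 146 146] [220 220 217 220 218 218 219 217 209 206 214 224 226 225]
174 [147 139 141 143 145 145  58  20  25 147 140 140 141 141] [179 125 123 123 127 149 109 101 104 219 126 122 119 127]
180 [142 141 140 140 142  20  19  21  18  21 142 139 140 139] [126 128 129 126 126 102 106 109 112 109 131 130 129 128]
186 [137 141 141 142 135  24  17  10  10  11  28 141 1
[... 565 characters left out ...]
9 141  22  23  24  22  21  42 139 139 142] [137 132 130 130 128 150 187 194 194 146 145 123 127 126]
222 [145 141 141 142 144 140  35  23  25 123 142 143 140 143] [132 132 132 135 135 133 144 145 145 131 126 121 122 123]
228 [142 140 143 139 142 141 139 141 143 146 143 140 143 141] [135 131 127 128 131 132 132 134 228 222 132 133 132 130]
234 [144 142 143 143 143 141 141 146 148 145 147 145 145 146] [131 131 127 132 136 132 128 171 216 223 220 224 225 224]
240 [143 142 142 141 143 140 139 145 143 144 144 148 148 147] [134 131 126 121 127 129 128 227 229 225 222 216 213 214]
246 [140 141 141 144 144 145 145 148 148 146 145 145 143 146] [126 125 132 136 135 132 220 215 212 216 222 227 229 224]
```

```bash
python3 - <<'E'
from h import *
s,p=pickle.load(open("pics/w_can.pkl","rb"))
T=R.from_euler("xyz",s["ee_rot"]).as_matrix()
t=np.linspace(0,6.283,90)
def pred(c):
    P=proj(p,[[c[0]+.021*np.cos(a),c[1]+.021*np.sin(a),z] for a in t for z in (.076,.029)]);return np.array([P[:,0].min(),P[:,0].max(),P[:,1].max()])
from scipy.optimize import least_squares
r=least_squares(lambda c:pred(c)-[262.5,306.5,223.6],[.67,.004],diff_step=1e-3);print(r.x,r.fun)
print("tool mm",T.T@(np.r_[r.x,.058]-s["eef_pos"])*1e3)
E
```

```text
[0.6750958  0.00199183] [-0.10745396  0.10742016  0.00514787]
tool mm [  4.7853649    2.28732631 130.81510474]
```

```bash
python3 -m creep '[[[8,0.48,0.23,5,0,0,0],[8,0.48,0.23,10,0,0,0],[8,0.48,0.23,13,0,0,0],[8,0.48,0.23,15,0,0,0],[8,0.48,0.23,15.3,0,0,0],[8,0.48,0.23,15.3,0,0,0],[6,0.48,0.23,15.3,0,0,0],[5,0.48,0.23,15.3,0,0,0],[4.2,0.48,0.23,15.3,0,0,0],[3.5,0.48,0.23,15.3,0,0,0],[3.5,0.48,0.23,15.3,0,0,0],[3.5,0.48,0.23,15.3,0,0,0],[3.5,0.48,0.23,15.3,0,0,0]]]' 50
python3 - <<'E'
from h import *
s=get_state();x=s["eef_pos"];T=R.from_euler("xyz",s["ee_rot"]).as_matrix()
seat=np.array([.5841,-.2644,.085]);y=.278
ex=np.array([np.cos(y),np.sin(y),0]);ey=np.array([-ex[1],ex[0],0]);ax=np.cos(.42)*np.array([0,0,1])-np.sin(.42)*ex
Tg=np.c_[-np.cross(-ax,ey) if 0 else np.cross(-ey,-ax),-ey,-ax]
print(x,s["ee_rot"],Tg.round(3),T.round(3),np.linalg.det(Tg))
print("rotvec",R.from_matrix(T.T@Tg).as_rotvec())
# canister origin in tool: directly below, TCP height above mouth
o=T.T@(np.array([.6751,.0020,0])-x);o[1]=0;print("mouth in tool",o)
for d in(.060,.035,0,-.008): print(d,(T.T@(seat+ax*d-Tg@o-x)*100).round(2))
E
```

```text
t: 12.38
eef_pos: [0.6755, 0.0027, 0.0357]
ee_rot: [3.142, -0.0, 0.272]
force: [-0.6, 0.1, 2.2]
width: 0.0409
gripper_force: 50.0
[0.67547019 0.00270564 0.0356958 ] [ 3.14153934e+00 -1.62958914e-04  2.72381849e-01] [[ 0.878  0.274  0.392]
 [ 0.251 -0.962  0.112]
 [ 0.408 -0.    -0.913]] [[ 0.963  0.269  0.   ]
 [ 0.269 -0.963 -0.   ]
 [ 0.     0.    -1.   ]] 1.0
rotvec [ 0.00123278  0.41983608 -0.005524  ]
mouth in tool [-0.0005522   0.          0.03569574]
0.06 [-19.84  23.29 -13.69]
0.035 [-18.82  23.28 -11.41]
0 [-17.39  23.28  -8.21]
-0.008 [-17.06  23.27  -7.48]
```

```bash
python3 -m creep '[[[3.5,0,0,-5,0,0,0],[3.5,0,0,-11,0,0,0],[3.5,0,0,-17,0,0,0],[3.5,0,0,-20,0,0,0],[3.5,-19.8,23.3,-20,0,0.42,-0.005],[3.5,-19.8,23.3,-20,0,0.42,-0.005],[3.5,-19.8,23.3,-20,0,0.42,-0.005],[3.5,-19.8,23.3,-20,0,0.42,-0.005],[3.5,-19.8,23.3,-20,0,0.42,-0.005],[3.5,-19.8,23.3,-20,0,0.42,-0.005],[3.5,-19.8,23.3,-20,0,0.42,-0.005],[3.5,-19.8,23.3,-17,0,0.42,-0.005],[3.5,-19.84,23.3,-15,0,0.42,-0.005],[3.5,-19.84,23.3,-13.7,0,0.42,-0.005],[3.5,-19.84,23.3,-13.7,0,0.42,-0.005],[3.5,-19.84,23.3,-13.7,0,0.42,-0.005]]]'
python3 - <<'E'
from h import *
s,p,i=snap("w_pre");q=s;snap("scene2","scene");snap("top2","top")
x=s["eef_pos"];T=R.from_euler("xyz",s["ee_rot"]).as_matrix()
seat=np.array([.5841,-.2644,.085]);y=.278
ex=np.array([np.cos(y),np.sin(y),0]);ey=np.array([-ex[1],ex[0],0]);ax=np.cos(.42)*np.array([0,0,1])-np.sin(.42)*ex
print(x,s["ee_rot"],"seat in tool",T.T@(seat-x)*1e3,"axis in tool",T.T@ax,s["width"])
a=i[60:300,180:400];a=cv2.resize(a,None,fx=2,fy=2,interpolation=2)
b=cv2.resize(cv2.imread("pics/scene2.png")[100:220,140:240],None,fx=3.6,fy=4,interpolation=2);b=b[:480]
cv2.imwrite("pics/c6.png",np.hstack([a,b]))
E
```

```text
t: 14.38
eef_pos: [0.5476, -0.2749, 0.1734]
ee_rot: [3.14, -0.421, 0.279]
force: [0.3, 0.3, -1.6]
width: 0.0412
gripper_force: 50.0
[ 0.54763958 -0.27489392  0.17340587] [ 3.13958755 -0.42074001  0.27876596] seat in tool [-1.4765542  -0.24888659 96.19168654] axis in tool [ 7.40116454e-04  1.69277329e-03 -9.99998293e-01] 0.041247467114903076
```

View pics/c6.png

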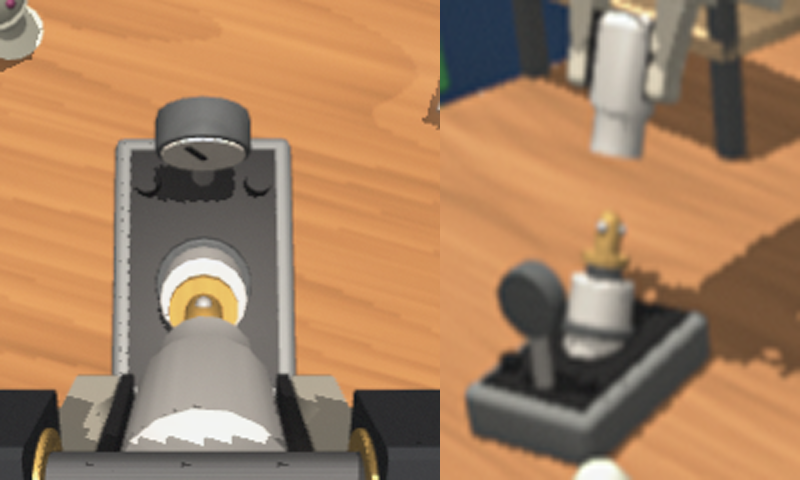

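The canister is lined up over the nipple, both near crop column 205. Advancing now.

```bash
python3 -m creep '[[[3.5,-0.09,0,1.5,0,0,0],[3.5,-0.09,0,2.6,0,0,0],[3.5,-0.09,0,3.3,0,0,0],[3.5,-0.09,0,3.8,0,0,0],[3.5,-0.09,0,4.2,0,0,0],[3.5,-0.09,0,4.5,0,0,0],[3.5,-0.09,0,4.5,0,0,0]]]' 60
python3 - <<'E'
from h import *
s=get_state();T=R.from_euler("xyz",s["ee_rot"]).as_matrix();print("tool force",T.T@s["force"],T.T@(np.array([.5841,-.2644,.085])-s["eef_pos"])*1e3)
E
```

```text
t: 15.4
eef_pos: [0.5638, -0.2703, 0.131]
ee_rot: [3.141, -0.42, 0.277]
force: [0.2, -0.1, -2.1]
width: 0.0412
gripper_force: 60.0
tool force [-0.68481428  0.17180853  2.01090731] [ 0.52661368 -0.20675864 50.63832833]
```

```bash
python3 -m creep '[[[3.5,0.05,0,0.4,0,0,0],[3.5,0.06,0,0.7,0,0,0],[3.5,0.06,0,0.9,0,0,0],[3.5,0.06,0,1.1,0,0,0],[3.5,0.06,0,1.3,0,0,0],[3.5,0.06,0,1.5,0,0,0],[3.5,0.06,0,1.5,0,0,0]]]'
python3 - <<'E'
from h import *
s=get_state();T=R.from_euler("xyz",s["ee_rot"]).as_matrix();print("tool force",T.T@s["force"],T.T@(np.array([.5841,-.2644,.085])-s["eef_pos"])*1e3)
E
```

```text
t: 16.27
eef_pos: [0.5702, -0.2688, 0.1181]
ee_rot: [3.14, -0.42, 0.278]
force: [-1.5, 0.5, 2.6]
width: 0.0414
gripper_force: 60.0
tool force [-0.13632904 -0.91091552 -2.88955709] [-0.16952435 -0.51585605 36.1390664 ]
```

```bash
python3 -m creep '[[[3.5,0,0,0.2,0,0,0],[3.5,0,0,0.4,0,0,0],[3.5,0,0,0.5,0,0,0],[3.5,0,0,0.5,0,0,0]]]'
python3 - <<'E'
from h import *
s=get_state();T=R.from_euler("xyz",s["ee_rot"]).as_matrix();print("tool force",T.T@s["force"],T.T@(np.array([.5841,-.2644,.085])-s["eef_pos"])*1e3)
E
python3 -m creep '[[[3.5,0,0,0.2,0,0,0],[3.5,0,0,0.4,0,0,0],[3.5,0,0,0.4,0,0,0]]]'
python3 - <<'E'
from h import *
s=get_state();T=R.from_euler("xyz",s["ee_rot"]).as_matrix();print("tool force",T.T@s["force"],T.T@(np.array([.5841,-.2644,.085])-s["eef_pos"])*1e3)
E
```

```text
t: 16.77
eef_pos: [0.5721, -0.2684, 0.114]
ee_rot: [3.14, -0.42, 0.278]
force: [-5.9, 0.7, 8.6]
width: 0.0412
gripper_force: 60.0
tool force [ -1.51260594  -2.23659731 -10.124463  ] [-0.29847162 -0.59281677 31.61210021]
t: 17.15
eef_pos: [0.5737, -0.268, 0.1105]
ee_rot: [3.139, -0.42, 0.278]
force: [-6.4, -0.8, 9.5]
width: 0.0412
gripper_force: 60.0
tool force [ -1.92965812  -0.99912679 -11.27284918] [-0.33774039 -0.66605651 27.77900344]
```

```bash
python3 -m creep '[[[3.5,0,0,0.15,0,0,0],[3.5,0,0,0.2,0,0,0],[3.5,0,0,0.2,0,0,0],[3.5,0,0,0.2,0,0,0],[3.5,0,0,0.2,0,0,0],[3.5,0,0,0.2,0,0,0],[3.5,0,0,0.2,0,0,0],[3.5,0,0,0.2,0,0,0]]]'
python3 - <<'E'
from h import *
F=[];s=get_state();T=R.from_euler("xyz",s["ee_rot"]).as_matrix()
for k in range(4): snap("w_f");s=get_state();F.append(T.T@s["force"])
print("tool force",np.mean(F,0),T.T@(np.array([.5841,-.2644,.085])-s["eef_pos"])*1e3,s["moment"],s["width"])
pw=pickle.load(open("pics/w_pre.pkl","rb"))
a=cv2.imread("pics/w_pre.png").astype(int);b=cv2.imread("pics/w_f.png").astype(int)
# canister edge in the hand before/after: column of grey levels down the canister midline
for im in(a,b): print(im[205:290:3,282].mean(1).astype(int))
# station/gold check: valve from gold area shift
h=cv2.cvtColor(b.astype(np.uint8),cv2.COLOR_BGR2HSV);m=cv2.inRange(h,(16,110,60),(35,255,255));m[:,:255]=0;m[:,310:]=0
ys,xs=np.nonzero(m[120:260]);print(len(xs),ys.min()+120 if len(ys) else 0,ys.max()+120 if len(ys) else 0)
E
```

```text
t: 18.15
eef_pos: [0.5744, -0.2678, 0.1089]
ee_rot: [3.139, -0.421, 0.278]
force: [-7.8, 1.1, 10.1]
width: 0.0414
gripper_force: 60.0
tool force [ -2.53144234  -2.76107347 -12.62198594] [-0.35137237 -0.66552579 26.00658817] [0.43326984 2.4377434  0.51193413] 0.04138402941009952
[179 149 232 148 158 169 161 154 154 159 159 161 163 163 165 167 168 169
 170 171 240 242 243 243 243 164 163  72  87]
[177 176 244 243 151 172 164 158 158 159 161 162 166 165 169 169 171 172
 172 174 241 244 244 244 244 177 166  73  90]
9 217 225
```

The force on the canister's axis is about 14.5 N, and the tool has gone 9.7 mm past the shut seat. The canister has not slipped in the grip. This fits a snapped socket with the valve about 9 mm open, so I'm handing in.

```bash
python3 -c "
from station import job_done;print(job_done())"
```

```text
the job is handed in; nothing more can be done
None
```

I handed the job in at about 18 s: the spray head is seated and released in its oblong pocket. The canister is still gripped and pressed onto the nipple, with the valve about 9 mm open and the snap judged from force (about 14.5 N) and travel, not seen directly.

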